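# Load the slide reader and press its sunken reset key

### The job

Push the green-topped cassette along its channel with the fingertips until it is fully home against the reader's hood, sliding it and never lifting it; then reach into the well with the red key, press that key all the way down, hold it for about half a second and let it come up again. Leave the blue key and everything else standing around alone.

Things in the scene. Friction and masses are not known exactly. Their poses are not given: they have to be found in the camera images.
- reader: Slide reader: low white instrument fixed to the bench, 260 mm (its x) by 240 mm (its y), origin at the centre of its underside on the bench top; x points from its front edge to its back, y left, z up. Front part, x -130 to +50 mm: grey deck 75 mm above the bench. Back part, x +50 to +130 mm: white hood 105 mm high. Two wells lie at y -50 mm, at x -80 and -10 mm, one for each key, either way round.
- stop (a point): Centre of the closed end of the loading channel, at floor level: reader x +50, y +60, z +75 mm, at the foot of the hood's upright front face, which is the stop. The channel runs along reader x over the whole deck, open above and at its front end, its floor level with the deck, between two black cheeks 10 mm high, 5 mm thick, 44 mm apart inside. Axes as the reader's.
- cassette_center (a point): Centre (half-way up) of the cassette: black block with a green top, 70 mm long (its x, along the channel), 40 wide, 24 high, about 0.12 kg, lying loose and flat in the channel (2 mm play each side), its nose 30 to 75 mm short of the hood. Fully home, its nose touches the hood: centre at x +15, y +60, z +87 mm in the reader's frame. A light push (about 1 N) slides it.
- reset_key_top (a point): Centre of the top face of the red reset key: round cap 26 mm across in the middle of a round well 46 mm across, its top 22 mm below the deck (53 mm above the bench) when up. A small red strip is painted on the deck beside the well.
- reset_key (a joint): Travel of the red key in m: 0 up, 0.005 fully down. A spring returns it: it starts to move at about 3 N and is fully down at about 5 N.
- eject_key_top (a point): Centre of the top face of the blue eject key, the same as the red one, in the other well, with a blue strip beside it. To be left alone.
- eject_key (a joint): Travel of the blue key in m: 0 up, 0.005 fully down; same spring.
- spare: A spare cassette with an orange top, otherwise like the green one, lying on the reader's hood; origin at the centre of its underside. Bystander.
- pot: Amber specimen jar, 54 mm across, 60 mm high, standing on the bench to the right (-y) of the reader; origin at the centre of its underside. Bystander.
- rack: White tube rack with four capped tubes, 90 x 55 mm, 79 mm high, standing to the left (+y) of the reader; origin at the centre of its underside. Bystander.
- slidebox: Cardboard box of slides, 85 x 35 x 30 mm, on the bench; origin at the centre of its underside. Bystander.
- bottle: White reagent bottle with a blue cap, 60 mm across, 130 mm high; origin at the centre of its underside. Bystander.
- notepad: Yellow note pad, 100 x 75 x 12 mm, on the bench; origin at the centre of its underside. Bystander.
- cup: Clear plastic cup, 70 mm across, 80 mm high; origin at the centre of its underside. Bystander.

How it is judged:
By the outcome, as a careful person would: the job done as asked, in the order asked, and still so for the second after the job is handed in, with the robot touching nothing.
It also fails if it takes over 42 s, if anything falls off the work surface, if the arm or the gripper's body presses on something with over 40 N, if the wrist force passes 120 N, or if a joint passes its speed limit or range.

### The arm

A 6-joint arm with a two-finger parallel gripper is mounted at the origin on the work surface. World frame = base frame: x ahead of the robot, y to its left, z up, the work surface at z = 0. Lengths are in m, angles in rad, forces in N, time in s.
With the tool pointing down it reaches from about 0.3 to 0.875 m from the base axis. Payload 6.4 kg.
Tool frame: the origin (TCP) lies at the centre of the arm's flange, where the gripper is bolted on; the fingertips stand 173 mm ahead of it and the grasp point (between the pads) lies 155 mm ahead of it; z points along the fingers, x is the direction in which the jaws open and shut, and the axes are right-handed (so a half turn about z gives the same grasp; the last joint's range is limited). The gripper opens to 85 mm and grips with 20 to 120 N. Pads are 22 mm wide; open, the fingers measure 114 mm over their backs; the gripper's body (76 mm by 85 mm) begins 54 mm behind the grasp point. The pads swing forward as they close: fully open they stand 13 mm farther back than shut.
Start: joints at [-1.338, 0.181, 1.607, -0, 1.354, -0.206], TCP at [0.244, -0.521, 0.405] pointing down, gripper open.
Joint ranges: [-2.99, 2.99], [-0.89, 2.07], [0.3, 2.58], [-1.14, 4.28], [0, 2.63], [-3.12, 3.12]. Speed limits (rad/s): [2.57, 2.57, 3.01, 3.14, 3.14, 3.14].

### API

Orientations are given as a unit quaternion [w, x, y, z].
In Python, from bench import ctrl gives the robot as it stands. The module is installed in compiled form; this text tells all that it offers.
- The arm moves only by the tool move_arm, never from a script. Its argument "moves" is a list of rows, each an object of numbers: "gripper": the opening in per cent of the stroke, from 0 (shut) to 100 (fully open); "x", "y", "z": the shift along the tool's x, y, z in cm; "roll": the turn about the tool's z in degrees. In form: [{"gripper": .., "x": .., "y": .., "z": .., "roll": ..}, ...]. A call has 1 to 5 rows; each row shifts and turns the commanded pose from where the row before left it, along the tool's axes as they then stand; what a row does not reach is not made up. A row lasts 1/8 s, in which the tool goes at most 62.5 mm and 10.7 degrees, less where a joint would pass 70% of its speed; a pose out of reach is approached as far as the arm can. A call is refused whole if a number of a shift passes 6.25 or a number of a turn 10.7, either way. A call with a gripper value outside its range is refused whole. The fingers move at their own pace and stop on an object; the grip force is fixed at half the most. Time passes only in rows, so rows that do not move let the fingers close. It gives the time, the measured TCP pose, the force and the opening at its end, in the units of the state.
- ctrl.get_obs(): the state, without advancing time (a new reading comes with each control period).
- ctrl.camera(name): name is "scene" or "top" or "wrist"; returns a dict with "img" (480x640x3 uint8, red, green, blue), "fx", "fy", "cx", "cy" (pixels), "world_from_camera" (4x4, takes a point from camera to world coordinates); the wrist camera has in their place "tool_from_camera" (4x4, takes a point from camera to tool coordinates, whose origin is the TCP and whose axes are the tool frame's). Camera axes: x right, y up, looking along -z (the intrinsics and any distortion apply to the point x, -y, -z); pixel columns grow to the right and rows downward; lengths in m; the calibration is good to about 2 mm. A picture is of the moment at which its call begins: read the wrist's pose just before it. There is no depth.
- ctrl.hand_in(): hands the job in, once; it reports no verdict.
The state is a dict: "time_s": time; "q": joint angles; "dq": joint speeds; "joint_efforts": joint torques, N m; "eef_pos": TCP position; "eef_rot": TCP orientation; "wrist_force": force on the tool from outside, world axes, zero at the start; "torque": the same for the moment, N m; "opening": opening from 0.0 (shut) to 1.0 (fully open).
Only numpy, scipy, OpenCV 4.12 (cv2) and the standard library are available. Lean on these libraries where they do the work, as an engineer would, in place of code of your own. Each camera call takes 0.05 s, during which the arm holds its last target. There are 200 camera calls.

## Working session

There is one attempt and no reset: what is moved stays moved. The work goes in short steps, Python scripts to look and compute and a tool call to move; the robot and the scene stay as the last step left them, time stands still between calls to the robot, and variables do not carry over. Pictures are saved under pics/ and viewed, about 8 in all and at most 12, crops included, and the job is handed in when it is done.

Besides the shell and the picture viewer there is one more tool, called after "Request:" as name(argument=value, ...), one argument or row to a line, values as JSON. move_arm: Moves the arm, as the interface text tells. Its arguments: {"type":"object","properties":{"moves":{"type":"array","items":{"type":"object","properties":{"gripper":{"type":"number"},"x":{"type":"number"},"y":{"type":"number"},"z":{"type":"number"},"roll":{"type":"number"}}}}},"required":["moves"]}

```bash
mkdir -p pics; cat > h.py <<'E'
import numpy as np, cv2
from bench import ctrl
def save(name,f):
    c=ctrl.camera(name); cv2.imwrite(f,c["img"][:,:,::-1]); return c
def cam(c):
    if "world_from_camera" in c: return np.array(c["world_from_camera"])
    o=ctrl.get_obs(); return None
E
python3 - <<'E'
from h import *
import pickle
o=ctrl.get_obs(); print(o)
for n in ("top","scene"):
    c=save(n,f"pics/{n}1.png"); pickle.dump(c,open(n+".pkl","wb")); print(n,[k for k in c],c["fx"],c["fy"],c["cx"],c["cy"],np.round(c["world_from_camera"],3).tolist())
    print({k:c[k] for k in c if k not in("img","world_from_camera")})
E
```

```text
{'time_s': 0.0, 'q': array([-1.33831005e+00,  1.81546020e-01,  1.60800456e+00,  4.62588793e-05,
        1.35383492e+00, -2.06315840e-01]), 'dq': array([-0.00097904,  0.00011048,  0.0018421 ,  0.00164169, -0.00227532,
        0.00274272]), 'joint_efforts': array([-1.69896353e-03, -4.44870687e+01, -3.51336765e+01, -6.06186441e-04,
        9.04828456e-03,  9.15871112e-06]), 'eef_pos': array([ 0.24424514, -0.52026375,  0.40378276]), 'eef_rot': array([-6.41695376e-04,  8.44051295e-01, -5.36261696e-01, -6.26349442e-04]), 'wrist_force': array([-0.55294241,  0.1935423 ,  1.55996433]), 'torque': array([-0.06854695, -0.0413426 , -0.03096121]), 'opening': 0.9971445784998917}
top ['img', 'fx', 'fy', 'cx', 'cy', 'world_from_camera'] 596.3212503324656 596.3212503324656 323.56757606042873 235.55483832131142 [[-0.002, 0.998, -0.065, 0.469], [-1.0, -0.002, 0.005, 0.011], [0.005, 0.065, 0.998, 1.411], [0.0, 0.0, 0.0, 1.0]]
{'fx': 596.3212503324656, 'fy': 596.3212503324656, 'cx': 323.56757606042873, 'cy': 235.55483832131142}
scene ['img', 'fx', 'fy', 'cx', 'cy', 'world_from_camera'] 447.5090101808145 447.5090101808145 316.8096763423746 248.27749211414528 [[-0.713, -0.441, 0.545, 1.145], [0.701, -0.431, 0.568, 0.63], [-0.016, 0.787, 0.616, 0.776], [0.0, 0.0, 0.0, 1.0]]
{'fx': 447.5090101808145, 'fy': 447.5090101808145, 'cx': 316.8096763423746, 'cy': 248.27749211414528}
```

View pics/top1.png

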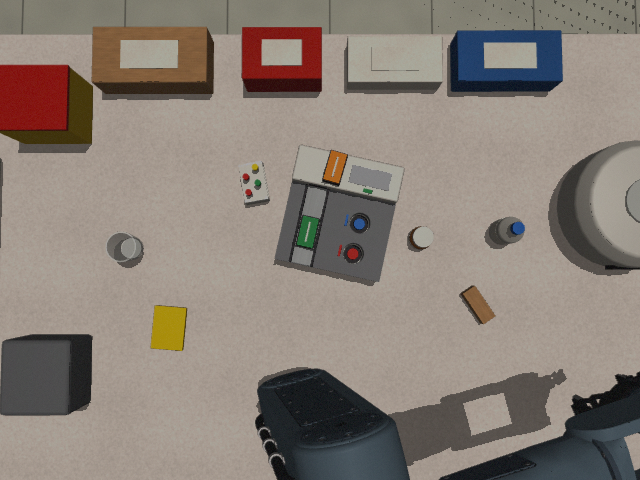

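View pics/scene1.png

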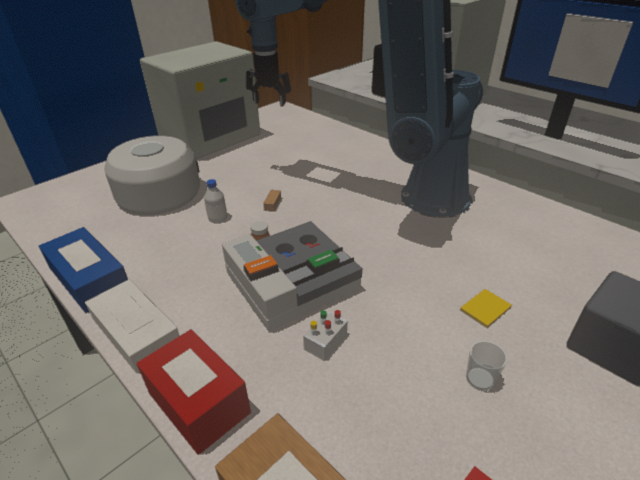

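Top view: the reader is at about (340,215), yawed a little. The green cassette is at (307,232), the red key at (353,254) in the front well, and the blue key at (360,223). Next I'll measure colours and corners.

```bash
cat >> h.py <<'E'
def toworld(c,uv,z,T=None):
    T=np.array(c["world_from_camera"]) if T is None else T
    d=T[:3,:3]@np.array([(uv[0]-c["cx"])/c["fx"],-(uv[1]-c["cy"])/c["fy"],-1.])
    return T[:3,3]+d*(z-T[2,3])/d[2]
def proj(c,p,T=None):
    T=np.array(c["world_from_camera"]) if T is None else T
    q=T[:3,:3].T@(np.asarray(p)-T[:3,3]); return np.array([c["cx"]+c["fx"]*q[0]/-q[2],c["cy"]-c["fy"]*q[1]/-q[2]])
def blobs(c,lo,hi,minA=8,roi=None,S=110):
    h=cv2.cvtColor(c["img"],cv2.COLOR_RGB2HSV); m=((h[...,0]>=lo)&(h[...,0]<=hi)&(h[...,1]>S)&(h[...,2]>50)).astype(np.uint8)
    if lo==0: m|=((h[...,0]>172)&(h[...,1]>S)&(h[...,2]>50)).astype(np.uint8)
    if roi: z=np.zeros_like(m); z[roi[1]:roi[3],roi[0]:roi[2]]=1; m*=z
    n,l,s,ce=cv2.connectedComponentsWithStats(m)
    return [(s[i,4],ce[i],cv2.minAreaRect(np.argwhere(l==i)[:,::-1].astype(np.float32))) for i in range(1,n) if s[i,4]>=minA]
E
python3 - <<'E'
from h import *
import pickle
c=pickle.load(open("top.pkl","rb")); roi=(270,140,410,290)
for nm,lo,hi,z in(("red",0,6,.053),("blue",105,125,.053),("green",50,80,.099),("orange",8,20,.129)):
    for a,ce,r in blobs(c,lo,hi,8,roi): print(nm,a,ce.round(1),r,toworld(c,ce,z).round(4))
cv2.imwrite("pics/crop.png",cv2.resize(c["img"][135:290,265:415,::-1],None,fx=3.8,fy=3.8,interpolation=cv2.INTER_CUBIC))
E
```

```text
red 28 [339.5 250. ] ((339.5000305175781, 250.00001525878906), (2.425356149673462, 10.429031372070312), 14.03624439239502) [ 0.5241 -0.0317  0.053 ]
red 108 [352.3 253.4] ((352.4000244140625, 253.30001831054688), (10.733126640319824, 11.180339813232422), 63.43495178222656) [ 0.5164 -0.0608  0.053 ]
blue 28 [346.1 219.9] ((346.26470947265625, 219.55880737304688), (2.4947004318237305, 11.171918869018555), 12.528807640075684) [ 0.5931 -0.0471  0.053 ]
blue 105 [359.  223.4] ((359.0, 223.5), (11.0, 10.0), 90.0) [ 0.5848 -0.0765  0.053 ]
green 28 [367.1 190.6] ((367.0, 190.5), (3.0, 8.0), 90.0) [ 0.6539 -0.092   0.099 ]
green 428 [307.3 231.4] ((307.2587890625, 231.33526611328125), (16.269786834716797, 29.61100959777832), 12.528807640075684) [0.5635 0.0407 0.099 ]
orange 480 [334.7 166.6] ((334.7452697753906, 166.64149475097656), (16.895347595214844, 30.494041442871094), 15.945394515991211) [ 0.7022 -0.0197  0.129 ]
```

View pics/crop.png

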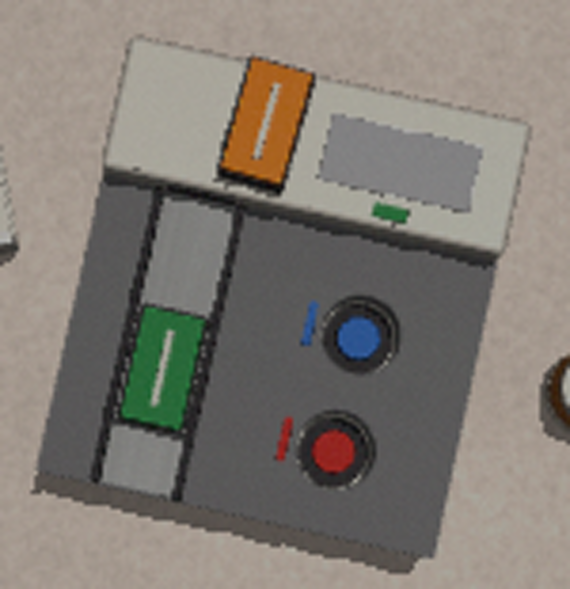

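The crop shows clear hood and deck corners, with the cassette mid-channel and its nose still well short of the hood. I'll fit the reader pose to all of these.

```bash
python3 - <<'E'
from h import *
import pickle
from scipy.optimize import least_squares
c=pickle.load(open("top.pkl","rb"))
k=lambda u,v:((u+.5)/3.8+265-.5,(v+.5)/3.8+135-.5)
P=[((130,120,105),k(135,38)),((130,-120,105),k(530,122)),((50,120,105),k(105,168)),((50,-120,105),k(498,252)),((-130,120,75),k(37,476)),((-130,-120,75),k(433,557)),
((-80,-50,53),(352.3,253.4)),((-10,-50,53),(359,223.4))]
W=lambda p,q:np.array([p[0]+np.cos(p[2])*q[0]-np.sin(p[2])*q[1],p[1]+np.sin(p[2])*q[0]+np.cos(p[2])*q[1],q[2]])
f=lambda p:np.concatenate([proj(c,W(p,np.array(a)/1e3))-u for a,u in P])
s=least_squares(f,[.6,0,-.22]);p=s.x;print(p,np.degrees(p[2]),f(p).reshape(-1,2).round(2).tolist())
g=toworld(c,(307.3,231.4),.099)[:2]-p[:2];R=np.array([[np.cos(p[2]),np.sin(p[2])],[-np.sin(p[2]),np.cos(p[2])]])
print("cassette in reader",R@g); np.save("p.npy",p)
print("red",W(p,[-.08,-.05,.053]),"stop",W(p,[.05,.06,.075]),"home",W(p,[.015,.06,.087]),"entry",W(p,[-.13,.06,.087]))
E
```

```text
[ 0.60485971 -0.02991125 -0.21546279] -12.345108527228136 [[-1.5, -0.71], [0.48, -0.05], [-1.37, 0.05], [1.55, 0.85], [-0.08, -0.96], [0.55, 0.45], [0.35, 0.12], [0.03, 0.21]]
cassette in reader [-0.05552152  0.06003801]
red [ 0.51601953 -0.06165117  0.053     ] stop [0.66653156 0.01801142 0.075     ] home [0.63234085 0.02549441 0.087     ] entry [0.4906936  0.05649534 0.087     ]
```

Request:
move_arm(
  moves=[
    {"gripper": 0, "roll": -10.5},
    {"roll": -10.5, "gripper": 0},
    {"roll": -10.5, "gripper": 0},
    {"roll": -10.5, "gripper": 0},
    {"roll": -10.5, "gripper": 0},
  ],
)

```text
validation failed for argument at $.mo...
```

Request:
move_arm(
  moves=[
    {"gripper": 0, "x": 0.6, "y": -6},
    {"gripper": 0, "x": 0.6, "y": -6},
    {"gripper": 0, "x": 0.6, "y": -6},
    {"gripper": 0, "x": 0.6, "y": -6},
    {"gripper": 0, "x": 0.6, "y": -6},
  ],
)

```text
validation failed for argument at $.mo...
```

Request:
move_arm(
  moves=[
    {"gripper": 0, "x": 1, "y": -6},
    {"gripper": 0, "x": 1, "y": -6},
    {"gripper": 0, "x": 1, "y": -6},
    {"gripper": 0, "x": 1, "y": -6},
    {"gripper": 0},
  ],
)

```text
validation failed for argument at $.mo...
```

```bash
python3 - <<'E'
from h import *
import pickle
o=ctrl.get_obs(); c=save("wrist","pics/w1.png"); c["o"]=o; pickle.dump(c,open("w1.pkl","wb"))
print({k:o[k] for k in("time_s","eef_pos","eef_rot","wrist_force","opening")}); print({k:c[k] for k in c if k not in("img","o")})
E
```

```text
{'time_s': 0.1, 'eef_pos': array([ 0.24424901, -0.52029015,  0.40388649]), 'eef_rot': array([-5.43452651e-04,  8.44054250e-01, -5.36257208e-01, -5.78499921e-04]), 'wrist_force': array([-0.28125405,  0.82374211, -0.82505455]), 'opening': 1.002581770515182}
{'fx': 387.9885059305286, 'fy': 387.9885059305286, 'cx': 318.5073294473992, 'cy': 242.70277527797555, 'tool_from_camera': array([[ 9.99999904e-01, -2.53117878e-04, -3.56822842e-04,
         3.56332279e-04],
       [-3.48562711e-04, -9.53874700e-01, -3.00204823e-01,
        -7.53306104e-02],
       [-2.64377074e-04,  3.00204918e-01, -9.53874697e-01,
         3.08547886e-02],
       [ 0.00000000e+00,  0.00000000e+00,  0.00000000e+00,
         1.00000000e+00]])}
```

View pics/w1.png

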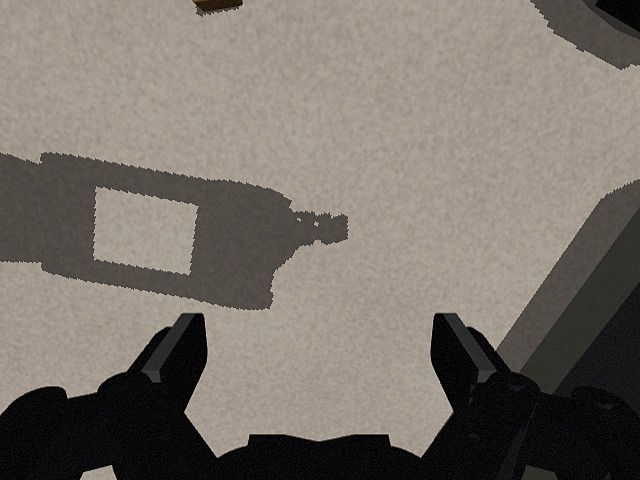

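The picture shows only the open fingers and the gripper's shadow on the bench, because the moves were refused. All five keys seem to be required in each row.

Request:
move_arm(
  moves=[
    {"gripper": 0, "x": 0, "y": 0, "z": 0, "roll": -10.5},
    {"gripper": 0, "x": 0, "y": 0, "z": 0, "roll": -10.5},
    {"gripper": 0, "x": 0, "y": 0, "z": 0, "roll": -10.5},
    {"gripper": 0, "x": 0, "y": 0, "z": 0, "roll": -10.5},
    {"gripper": 0, "x": 0, "y": 0, "z": 0, "roll": -10.5},
  ],
)

```text
time_s: 0.78
eef_pos: [0.2443, -0.5204, 0.4043]
eef_rot: [-0.0, 0.995, -0.105, -0.0]
wrist_force: [-0.5, -0.3, -0.1]
opening: -0.0
```

Request:
move_arm(
  moves=[
    {"gripper": 0, "x": 0.6, "y": -6, "z": 0, "roll": 0},
    {"gripper": 0, "x": 0.6, "y": -6, "z": 0, "roll": 0},
    {"gripper": 0, "x": 0.6, "y": -6, "z": 0, "roll": 0},
    {"gripper": 0, "x": 0.6, "y": -6, "z": 0, "roll": 0},
    {"gripper": 0, "x": 0.6, "y": -6, "z": 0, "roll": 0},
  ],
)

```text
time_s: 1.4
eef_pos: [0.3379, -0.232, 0.4046]
eef_rot: [-0.0, 0.994, -0.108, 0.0]
wrist_force: [0.9, 0.4, -0.7]
opening: -0.0
```

Request:
move_arm(
  moves=[
    {"gripper": 0, "x": 1, "y": -6, "z": 0, "roll": 0},
    {"gripper": 0, "x": 1, "y": -6, "z": 0, "roll": 0},
    {"gripper": 0, "x": 1, "y": -6, "z": 0, "roll": 0},
    {"gripper": 0, "x": 1, "y": -5, "z": 0, "roll": 0},
    {"gripper": 0, "x": 0, "y": 0, "z": 0, "roll": 0},
  ],
)

```text
time_s: 2.02
eef_pos: [0.4265, -0.0148, 0.4045]
eef_rot: [-0.0, 0.995, -0.105, -0.0]
wrist_force: [0.1, -1.7, 0.4]
opening: 0.001
```

```bash
python3 - <<'E'
from h import *
import pickle
o=ctrl.get_obs(); c=save("wrist","pics/w2.png"); c["o"]=o; pickle.dump(c,open("w2.pkl","wb"))
print({k:o[k] for k in("time_s","eef_pos","eef_rot","wrist_force","opening")})
E
```

```text
{'time_s': 2.025, 'eef_pos': array([ 0.42653327, -0.01475187,  0.4045431 ]), 'eef_rot': array([-3.53640621e-04,  9.94514516e-01, -1.04597981e-01, -1.18660033e-04]), 'wrist_force': array([ 0.12585351, -1.7162418 ,  0.36113825]), 'opening': 0.0006762569550460103}
```

View pics/w2.png

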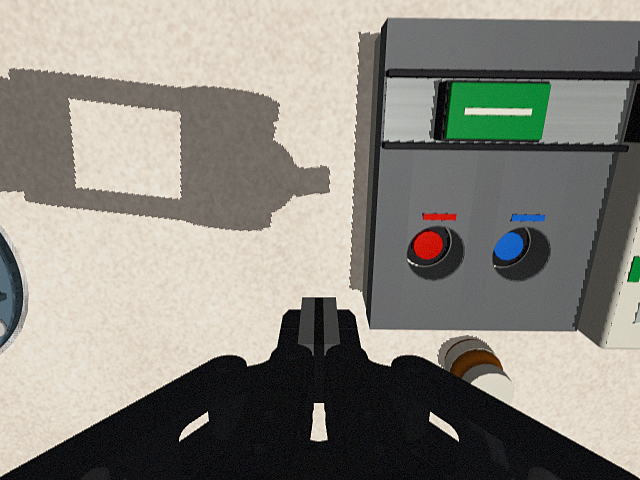

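The wrist view shows the keys at (428,245) red and (509,246) blue, and the green top at (498,111). The closed fingertips are at (319,300). I'll refine the pose from this.

```bash
cat >> h.py <<'E'
from scipy.spatial.transform import Rotation as Ro
def wT(c):
    o=c["o"]; q=o["eef_rot"]; T=np.eye(4); T[:3,:3]=Ro.from_quat([q[1],q[2],q[3],q[0]]).as_matrix(); T[:3,3]=o["eef_pos"]; return T@np.array(c["tool_from_camera"])
def rd(p,w): R=np.array([[np.cos(p[2]),np.sin(p[2])],[-np.sin(p[2]),np.cos(p[2])]]); return R@(np.asarray(w)[:2]-p[:2])
W=lambda p,q:np.array([p[0]+np.cos(p[2])*q[0]-np.sin(p[2])*q[1],p[1]+np.sin(p[2])*q[0]+np.cos(p[2])*q[1],q[2]])
E
python3 - <<'E'
from h import *
import pickle
p=np.load("p.npy"); c=pickle.load(open("w2.pkl","rb")); T=wT(c); pts={}
for nm,lo,hi,z in(("red",0,6,.053),("blue",105,125,.053),("green",50,80,.099)):
    for a,ce,r in blobs(c,lo,hi,60):
        zz=.075 if a<500 else z; w=toworld(c,ce,zz,T); print(nm,a,ce.round(1),w.round(4),"reader",rd(p,w).round(4)); 
# edges: cheek inner edges / front
for n,uv,z in(("cheekL",(520,73),.085),("cheekR",(520,146),.085),("cheekL2",(600,75),.085),("cheekR2",(600,147.5),.085),("cornerL",(387,19),.075),("cornerR",(370,328),.075)):
    w=toworld(c,uv,z,T); print(n,w.round(4),rd(p,w).round(4))
h=cv2.cvtColor(c["img"],cv2.COLOR_RGB2HSV)
print("col 420 gray",c["img"][60:160:1,420].mean(1).astype(int).tolist())
print("row 111",c["img"][111,375:460].mean(1).astype(int).tolist())
E
```

```text
red 211 [439.2 216.4] [ 0.5197 -0.0309  0.075 ] reader [-0.083  -0.0192]
red 706 [427.4 244.5] [ 0.5125 -0.0604  0.053 ] reader [-0.0837 -0.0496]
blue 210 [527.6 217.4] [ 0.5879 -0.0463  0.075 ] reader [-0.013  -0.0196]
blue 637 [508.8 246.3] [ 0.5815 -0.0767  0.053 ] reader [-0.0128 -0.0508]
green 5061 [497.1 110.3] [0.5598 0.0411 0.099 ] reader [-0.0592  0.0598]
green 215 [634.9 270.5] [ 0.6724 -0.1103  0.075 ] reader [ 0.0832 -0.064 ]
cheekL [0.583  0.0613 0.085 ] [-0.0408  0.0844]
cheekR [0.5803 0.0121 0.085 ] [-0.033   0.0358]
cheekL2 [0.6367 0.0486 0.085 ] [0.0143 0.0835]
cheekR2 [ 0.637 -0.001  0.085] [0.0252 0.0351]
cornerL [0.5009 0.1146 0.075 ] [-0.1325  0.1189]
cornerR [ 0.4494 -0.1175  0.075 ] [-0.1331 -0.1188]
col 420 gray [113, 112, 110, 114, 111, 111, 111, 115, 91, 39, 35, 44, 45, 38, 48, 40, 7, 61, 136, 173, 177, 171, 179, 169, 165, 167, 165, 169, 160, 171, 171, 173, 173, 174, 173, 177, 174, 171, 177, 176, 177, 176, 176, 174, 170, 171, 171, 172, 178, 176, 177, 177, 174, 176, 178, 175, 175, 173, 175, 177, 181, 179, 179, 177, 180, 180, 178, 172, 172, 176, 174, 172, 174, 171, 172, 174, 176, 175, 179, 185, 176, 88, 37, 22, 51, 42, 43, 35, 34, 66, 106, 118, 114, 115, 116, 114, 113, 114, 116, 110]
row 111 [73, 64, 30, 35, 28, 29, 27, 91, 124, 48, 160, 190, 183, 185, 182, 181, 180, 180, 180, 184, 186, 180, 182, 182, 182, 181, 178, 180, 180, 182, 177, 177, 178, 181, 180, 180, 179, 180, 179, 178, 177, 180, 178, 175, 178, 177, 174, 174, 177, 176, 176, 175, 177, 172, 175, 178, 188, 65, 78, 79, 89, 7, 9, 12, 14, 13, 12, 6, 19, 48, 39, 12, 22, 21, 60, 84, 78, 82, 76, 77, 80, 79, 74, 74, 80]
```

Request:
move_arm(
  moves=[
    {"gripper": 0, "x": 3, "y": -4.2, "z": 0, "roll": 0.5},
    {"gripper": 0, "x": 2.7, "y": -4.2, "z": 0, "roll": 0},
    {"gripper": 0, "x": 0, "y": 0, "z": 4, "roll": 0},
    {"gripper": 0, "x": 0, "y": 0, "z": 4, "roll": 0},
    {"gripper": 0, "x": 0, "y": 0, "z": 4, "roll": 0},
  ],
)

```text
time_s: 2.7
eef_pos: [0.5, 0.0501, 0.2834]
eef_rot: [0.0, 0.994, -0.113, 0.0]
wrist_force: [0.2, -0.1, 0.6]
opening: -0.002
```

```bash
python3 - <<'E'
from h import *
import pickle
np.save("p2.npy",[.6029,-.0295,np.radians(-12.5)])
c0=ctrl.camera("wrist");o=ctrl.get_obs(); c=save("wrist","pics/w3.png"); c["o"]=o; pickle.dump(c,open("w3.pkl","wb"))
print({k:o[k] for k in("time_s","eef_pos","eef_rot","wrist_force")}, rd(np.load("p2.npy"),o["eef_pos"]))
E
```

```text
{'time_s': 2.75, 'eef_pos': array([0.49756656, 0.05027124, 0.27814332]), 'eef_rot': array([ 1.40421563e-04,  9.93571900e-01, -1.13120114e-01, -4.32425673e-03]), 'wrist_force': array([-3.52400436, -1.34912835, -3.44935091])} [-0.12010228  0.05508201]
```

View pics/w3.png

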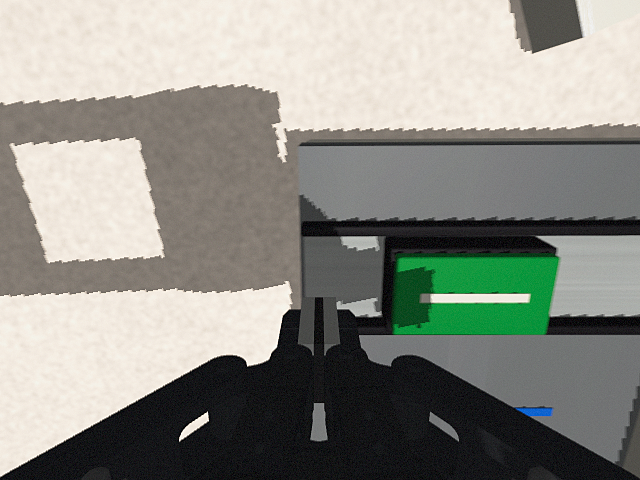

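The cassette is ahead of the fingertips, and the tool is about 5 mm too far to the reader's right. I'll recheck the state, since the reading looked transient.

```bash
python3 - <<'E'
from h import *
import pickle
for i in range(3):
    o=ctrl.get_obs(); print(o["time_s"],o["eef_pos"].round(4),o["eef_rot"].round(4),o["wrist_force"].round(1),o["dq"].round(3),rd(np.load("p2.npy"),o["eef_pos"]).round(4)); ctrl.camera("top")
E
```

```text
2.8 [0.4978 0.0504 0.2804] [ 1.000e-04  9.936e-01 -1.131e-01 -4.700e-03] [-0.6  0.2  0. ] [ 0.01  -0.059 -0.063  0.002  0.067  0.005] [-0.1199  0.0553]
2.85 [0.4991 0.0505 0.2829] [ 1.000e-04  9.936e-01 -1.130e-01 -2.700e-03] [ 1.  -0.2  0.1] [ 0.007 -0.048 -0.055  0.004  0.014  0.002] [-0.1187  0.0556]
2.9 [0.5001 0.0506 0.2849] [ 1.000e-04  9.936e-01 -1.128e-01 -6.000e-04] [0.  0.1 0.6] [ 0.01  -0.034 -0.034  0.003 -0.002  0.002] [-0.1177  0.0559]
```

```bash
python3 - <<'E'
from h import *
p=np.load("p2.npy"); 
o=ctrl.get_obs();c=ctrl.camera("wrist"); c["o"]=o;T=wT(c)
print(o["eef_pos"],rd(p,o["eef_pos"]))
a,ce,r=max(blobs(c,50,80,500),key=lambda b:b[0])
for uv in cv2.boxPoints(r): print("green corner",uv.round(1),rd(p,toworld(c,uv,.099,T)).round(4))
g=c["img"].mean(2).astype(int)
for col in(345,372,590):
    # cheek lines
    d=[v for v in range(150,340) if (g[v-1,col]>60)!=(g[v,col]>60)]; print(col,d,[rd(p,toworld(c,(col,v),.085,T)).round(4).tolist() for v in d])
print("front",[ (u,rd(p,toworld(c,(u,180),.075,T)).round(4).tolist()) for u in range(285,315) if abs(g[180,u+1]-g[180,u-1])>25])
E
```

```text
[0.50072148 0.05071522 0.28601986] [-0.11711824  0.05619832]
green corner [380. 250.] [-0.0915  0.0792]
green corner [537. 250.] [-0.0247  0.0786]
green corner [537. 327.] [-0.0187  0.0417]
green corner [380. 327.] [-0.09    0.0423]
345 [217, 218, 219, 234, 310] [[-0.1055, 0.0903], [-0.1055, 0.0898], [-0.1055, 0.0893], [-0.1054, 0.0823], [-0.1049, 0.0438]]
372 [219, 234, 239, 329] [[-0.0933, 0.0892], [-0.0931, 0.0822], [-0.093, 0.0798], [-0.0914, 0.0332]]
590 [218, 233, 311, 328] [[0.0051, 0.0889], [0.0065, 0.0819], [0.0146, 0.0422], [0.0165, 0.0329]]
front []
```

Request:
move_arm(
  moves=[
    {"gripper": 0, "x": 0, "y": -0.45, "z": 0.7, "roll": -0.4},
    {"gripper": 0, "x": 0, "y": 0, "z": 0.8, "roll": 0},
    {"gripper": 0, "x": 0, "y": 0, "z": 0.8, "roll": 0},
    {"gripper": 0, "x": 0, "y": 0, "z": 0.4, "roll": 0},
    {"gripper": 0, "x": 0, "y": 0, "z": 0, "roll": 0},
  ],
)

```text
time_s: 3.62
eef_pos: [0.5009, 0.0562, 0.2571]
eef_rot: [-0.0, 0.994, -0.108, -0.001]
wrist_force: [-0.2, -0.6, -0.5]
opening: -0.001
```

Request:
move_arm(
  moves=[
    {"gripper": 0, "x": 0.4, "y": 0, "z": 0, "roll": 0},
    {"gripper": 0, "x": 0.4, "y": 0, "z": 0, "roll": 0},
    {"gripper": 0, "x": 0.4, "y": 0, "z": 0, "roll": 0},
    {"gripper": 0, "x": 0.4, "y": 0, "z": 0, "roll": 0},
    {"gripper": 0, "x": 0.4, "y": 0, "z": 0, "roll": 0},
  ],
)

```text
time_s: 4.25
eef_pos: [0.5208, 0.0518, 0.2577]
eef_rot: [-0.0, 0.994, -0.108, -0.0]
wrist_force: [-0.7, -0.2, 1.8]
opening: -0.002
```

```bash
cat > st.py <<'E'
from h import *
import sys
p=np.load("p2.npy"); o=ctrl.get_obs();c=save("wrist","pics/%s.png"%sys.argv[1]); c["o"]=o;T=wT(c)
print(o["time_s"],"tcp reader",rd(p,o["eef_pos"]).round(4),"tipz",o["eef_pos"][2]-.173,"yaw",np.degrees(2*np.arctan2(o["eef_rot"][2],o["eef_rot"][1])),o["wrist_force"].round(1))
for nm,lo,hi,z in(("red",0,6,.053),("green",50,80,.099)):
  for a,ce,r in blobs(c,lo,hi,300):
    print(nm,a,ce.round(1),rd(p,toworld(c,ce,z,T)).round(4),[rd(p,toworld(c,uv,z,T)).round(4).tolist() for uv in cv2.boxPoints(r)])
E
python3 st.py w4
```

```text
4.25 tcp reader [-0.0978  0.0616] tipz 0.08470447470398629 yaw -12.457201717822674 [-0.7 -0.2  1.8]
green 12550 [450.5 327.3] [-0.0498  0.0641] [[-0.0838, 0.0419], [-0.085, 0.0795], [-0.0196, 0.0796], [-0.0132, 0.042]]
```

View pics/w4.png

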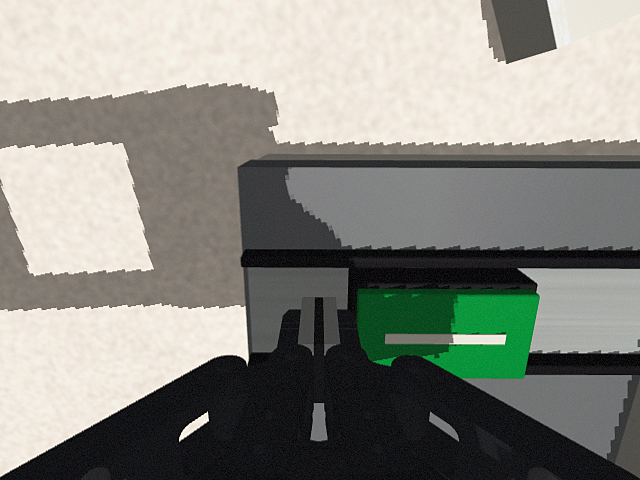

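The fingertips are in the channel and touching the tail (tail edge near column 358). The cassette has started to slide, so I'll keep pushing.

Request:
move_arm(
  moves=[
    {"gripper": 0, "x": 0.8, "y": 0, "z": 0, "roll": 0},
    {"gripper": 0, "x": 1, "y": 0, "z": 0, "roll": 0},
    {"gripper": 0, "x": 1, "y": 0, "z": 0, "roll": 0},
    {"gripper": 0, "x": 1, "y": 0, "z": 0, "roll": 0},
    {"gripper": 0, "x": 0.8, "y": 0, "z": 0, "roll": 0},
  ],
)

```text
time_s: 4.92
eef_pos: [0.5663, 0.0417, 0.2576]
eef_rot: [0.0, 0.994, -0.109, 0.0]
wrist_force: [-1.4, 0.5, 2.1]
opening: 0.001
```

Request:
move_arm(
  moves=[
    {"gripper": 0, "x": 0.3, "y": 0, "z": 0, "roll": 0},
    {"gripper": 0, "x": 0.2, "y": 0, "z": 0, "roll": 0},
    {"gripper": 0, "x": 0.2, "y": 0, "z": 0, "roll": 0},
    {"gripper": 0, "x": 0.2, "y": 0, "z": 0, "roll": 0},
    {"gripper": 0, "x": 0.2, "y": 0, "z": 0, "roll": 0},
  ],
)

```text
time_s: 5.55
eef_pos: [0.5763, 0.0395, 0.2577]
eef_rot: [-0.0, 0.994, -0.108, -0.0]
wrist_force: [-0.8, 0.6, 1.3]
opening: 0.001
```

```bash
python3 st.py w5
```

```text
5.55 tcp reader [-0.0409  0.0616] tipz 0.08468430225875617 yaw -12.45457191157316 [-0.8  0.6  1.3]
green 12560 [450.6 327.3] [0.0071 0.0641] [[-0.0281, 0.0796], [0.0373, 0.0797], [0.0438, 0.042], [-0.0269, 0.042]]
```

Request:
move_arm(
  moves=[
    {"gripper": 0, "x": 0.2, "y": 0, "z": 0, "roll": 0},
    {"gripper": 0, "x": 0.2, "y": 0, "z": 0, "roll": 0},
    {"gripper": 0, "x": 0.1, "y": 0, "z": 0, "roll": 0},
    {"gripper": 0, "x": 0, "y": 0, "z": 0, "roll": 0},
  ],
)

```text
time_s: 6.1
eef_pos: [0.5813, 0.0384, 0.2577]
eef_rot: [-0.0, 0.994, -0.109, 0.0]
wrist_force: [-0.7, 0.4, 0.7]
opening: -0.002
```

Request:
move_arm(
  moves=[
    {"gripper": 0, "x": 0.1, "y": 0, "z": 0, "roll": 0},
    {"gripper": 0, "x": 0, "y": 0, "z": 0, "roll": 0},
  ],
)

```text
time_s: 6.35
eef_pos: [0.5822, 0.0382, 0.2577]
eef_rot: [0.0, 0.994, -0.108, 0.0]
wrist_force: [-0.6, -0.1, 1.0]
opening: 0.002
```

Request:
move_arm(
  moves=[
    {"gripper": 0, "x": 0.1, "y": 0, "z": 0, "roll": 0},
    {"gripper": 0, "x": 0, "y": 0, "z": 0, "roll": 0},
  ],
)

```text
time_s: 6.6
eef_pos: [0.5832, 0.038, 0.2577]
eef_rot: [0.0, 0.994, -0.109, 0.0]
wrist_force: [-0.7, -0.6, 1.6]
opening: -0.001
```

Request:
move_arm(
  moves=[
    {"gripper": 0, "x": 0.1, "y": 0, "z": 0, "roll": 0},
    {"gripper": 0, "x": 0, "y": 0, "z": 0, "roll": 0},
  ],
)

```text
time_s: 6.85
eef_pos: [0.5842, 0.0378, 0.2577]
eef_rot: [-0.0, 0.994, -0.109, 0.0]
wrist_force: [-0.7, 0.2, 1.7]
opening: 0.003
```

Request:
move_arm(
  moves=[
    {"gripper": 0, "x": 0.1, "y": 0, "z": 0, "roll": 0},
    {"gripper": 0, "x": 0, "y": 0, "z": 0, "roll": 0},
  ],
)

```text
time_s: 7.1
eef_pos: [0.585, 0.0376, 0.2577]
eef_rot: [-0.0, 0.994, -0.108, -0.0]
wrist_force: [-2.8, 0.1, 1.8]
opening: -0.0
```

```bash
python3 st.py w6
```

```text
7.1 tcp reader [-0.032   0.0617] tipz 0.08465647618883237 yaw -12.456731844152781 [-2.8  0.1  1.8]
green 12561 [450.5 327.4] [0.0159 0.0642] [[-0.0196, 0.0796], [0.046, 0.0797], [0.0525, 0.0421], [-0.0185, 0.042]]
```

View pics/w6.png

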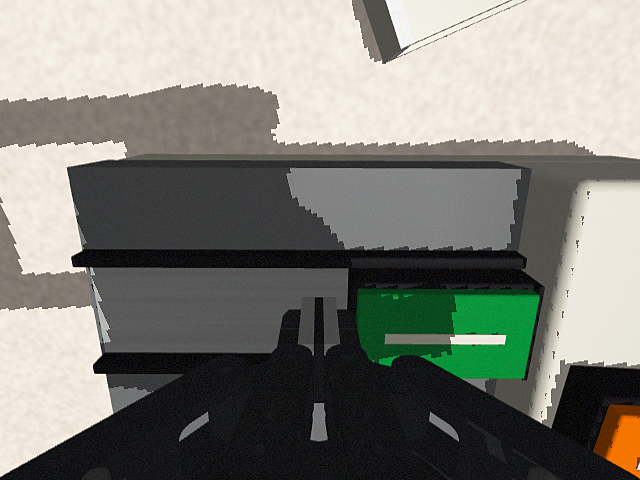

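The nose is at the foot of the hood (column ~540) and the force is rising. I'll press a bit more to confirm a hard stop.

Request:
move_arm(
  moves=[
    {"gripper": 0, "x": 0.1, "y": 0, "z": 0, "roll": 0},
    {"gripper": 0, "x": 0, "y": 0, "z": 0, "roll": 0},
  ],
)

```text
time_s: 7.4
eef_pos: [0.5855, 0.0376, 0.2576]
eef_rot: [-0.0, 0.994, -0.108, -0.001]
wrist_force: [-5.6, 1.6, 5.0]
opening: 0.004
```

Request:
move_arm(
  moves=[
    {"gripper": 0, "x": 0.1, "y": 0, "z": 0, "roll": 0},
    {"gripper": 0, "x": 0, "y": 0, "z": 0, "roll": 0},
  ],
)

```text
time_s: 7.65
eef_pos: [0.5859, 0.0375, 0.2575]
eef_rot: [-0.0, 0.994, -0.108, -0.002]
wrist_force: [-9.4, 1.2, 7.3]
opening: -0.002
```

Firm stop at about 9 N. Now I'll back off, rise, and go beside the red key for a close look.

Request:
move_arm(
  moves=[
    {"gripper": 0, "x": -0.5, "y": 0, "z": 0, "roll": 0},
    {"gripper": 0, "x": -1.3, "y": 0, "z": 0, "roll": 0},
    {"gripper": 0, "x": 0, "y": 0, "z": -2.5, "roll": 0},
    {"gripper": 0, "x": 0, "y": 0, "z": -2.5, "roll": 0},
    {"gripper": 0, "x": -1, "y": 3, "z": 0, "roll": 0},
  ],
)

```text
time_s: 8.28
eef_pos: [0.554, 0.0146, 0.3102]
eef_rot: [0.0, 0.994, -0.107, 0.003]
wrist_force: [-0.4, -0.3, -0.1]
opening: 0.001
```

Request:
move_arm(
  moves=[
    {"gripper": 0, "x": -1, "y": 4, "z": 0, "roll": 0},
    {"gripper": 0, "x": -1, "y": 4, "z": 0, "roll": 0},
    {"gripper": 0, "x": 0, "y": 3, "z": 0, "roll": 0},
    {"gripper": 0, "x": 0, "y": 2, "z": 0, "roll": 0},
    {"gripper": 0, "x": 0, "y": 0, "z": 0, "roll": 0},
  ],
)

```text
time_s: 8.9
eef_pos: [0.5051, -0.1097, 0.3077]
eef_rot: [0.0, 0.994, -0.11, 0.0]
wrist_force: [0.1, 0.1, 1.1]
opening: -0.001
```

Request:
move_arm(
  moves=[
    {"gripper": 0, "x": 0, "y": 0, "z": 0, "roll": 0},
    {"gripper": 0, "x": 0, "y": 0, "z": 0, "roll": 0},
    {"gripper": 0, "x": 0, "y": 0, "z": 0, "roll": 0},
  ],
)

```text
time_s: 9.28
eef_pos: [0.5057, -0.1081, 0.3077]
eef_rot: [-0.0, 0.994, -0.108, -0.0]
wrist_force: [0.2, 0.6, -0.3]
opening: 0.002
```

```bash
python3 st.py w7
```

```text
9.275 tcp reader [-0.0779 -0.0977] tipz 0.13465414928502456 yaw -12.397757528208333 [ 0.2  0.6 -0.3]
red 586 [314.1 114. ] [-0.0813 -0.0187] [[-0.0956, -0.0161], [-0.0672, -0.0161], [-0.0671, -0.0218], [-0.0957, -0.0219]]
red 1585 [314.5 171. ] [-0.0811 -0.0496] [[-0.0991, -0.0497], [-0.0811, -0.0322], [-0.0631, -0.0496], [-0.0812, -0.0679]]
green 776 [629.  188.7] [ 0.0641 -0.0518] [[0.0595, -0.0612], [0.0598, -0.04], [0.0685, -0.042], [0.0685, -0.0634]]
```

View pics/w7.png

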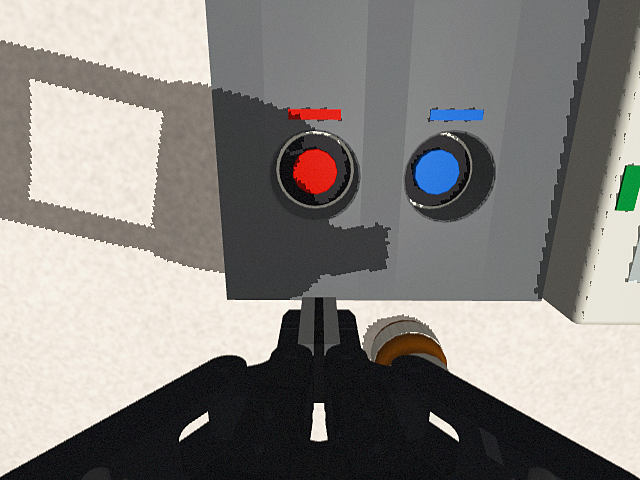

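The red key is at (314,171), clear in its well. It is 3 mm in -x and 48 mm in -y from the tool axes. I'll line up over it and go down slowly.

Request:
move_arm(
  moves=[
    {"gripper": 0, "x": -0.3, "y": -2.4, "z": 0, "roll": 0},
    {"gripper": 0, "x": 0, "y": -1.6, "z": 0, "roll": 0},
    {"gripper": 0, "x": 0, "y": -0.8, "z": 0, "roll": 0},
    {"gripper": 0, "x": 0, "y": 0, "z": 1.5, "roll": 0},
    {"gripper": 0, "x": 0, "y": 0, "z": 1.5, "roll": 0},
  ],
)

```text
time_s: 9.95
eef_pos: [0.5129, -0.0614, 0.2764]
eef_rot: [0.0, 0.994, -0.109, -0.0]
wrist_force: [0.3, -0.2, -0.3]
opening: 0.003
```

Request:
move_arm(
  moves=[
    {"gripper": 0, "x": 0, "y": 0, "z": 1, "roll": 0},
    {"gripper": 0, "x": 0, "y": 0, "z": 0.5, "roll": 0},
    {"gripper": 0, "x": 0, "y": 0, "z": 0, "roll": 0},
    {"gripper": 0, "x": 0, "y": 0, "z": 0, "roll": 0},
  ],
)

```text
time_s: 10.45
eef_pos: [0.5133, -0.0614, 0.2631]
eef_rot: [0.0, 0.994, -0.109, 0.0]
wrist_force: [-0.1, -0.6, 0.1]
opening: -0.007
```

```bash
python3 st.py w8
```

```text
10.45 tcp reader [-0.0806 -0.0505] tipz 0.09008555808944302 yaw -12.465793418086957 [-0.1 -0.6  0.1]
red 752 [319.4 230.5] [-0.0809 -0.0252] [[-0.0959, -0.0225], [-0.0663, -0.0225], [-0.0662, -0.0285], [-0.0961, -0.0285]]
red 1929 [318.8 274.9] [-0.0812 -0.0482] [[-0.0933, -0.0356], [-0.0689, -0.0356], [-0.0684, -0.0597], [-0.0937, -0.0597]]
green 7598 [576.   36.7] [-0.002   0.0498] [[-0.0208, 0.0413], [-0.0235, 0.0598], [0.0152, 0.0596], [0.0197, 0.041]]
```

View pics/w8.png

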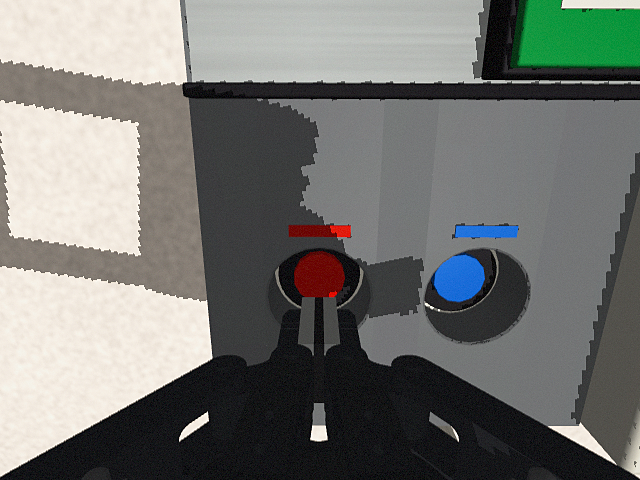

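Fingertips, well and red key are all centred on column 319. Going down into the well.

Request:
move_arm(
  moves=[
    {"gripper": 0, "x": 0, "y": -0.1, "z": 0.6, "roll": 0},
    {"gripper": 0, "x": 0, "y": 0, "z": 0.9, "roll": 0},
    {"gripper": 0, "x": 0, "y": 0, "z": 0.9, "roll": 0},
    {"gripper": 0, "x": 0, "y": 0, "z": 0.5, "roll": 0},
    {"gripper": 0, "x": 0, "y": 0, "z": 0, "roll": 0},
  ],
)

```text
time_s: 11.12
eef_pos: [0.513, -0.0602, 0.233]
eef_rot: [-0.0, 0.994, -0.109, -0.001]
wrist_force: [0.8, -1.2, -0.0]
opening: 0.001
```

Request:
move_arm(
  moves=[
    {"gripper": 0, "x": 0, "y": 0, "z": 0.3, "roll": 0},
    {"gripper": 0, "x": 0, "y": 0, "z": 0.3, "roll": 0},
    {"gripper": 0, "x": 0, "y": 0, "z": 0.1, "roll": 0},
    {"gripper": 0, "x": 0, "y": 0, "z": 0, "roll": 0},
  ],
)

```text
time_s: 11.62
eef_pos: [0.5133, -0.0602, 0.2267]
eef_rot: [-0.0, 0.994, -0.109, -0.0]
wrist_force: [-0.4, 0.0, 0.3]
opening: -0.001
```

Request:
move_arm(
  moves=[
    {"gripper": 0, "x": 0, "y": 0, "z": 0.3, "roll": 0},
    {"gripper": 0, "x": 0, "y": 0, "z": 0.3, "roll": 0},
    {"gripper": 0, "x": 0, "y": 0, "z": 0.2, "roll": 0},
  ],
)

```text
time_s: 12.0
eef_pos: [0.5138, -0.0603, 0.221]
eef_rot: [0.0, 0.994, -0.108, -0.0]
wrist_force: [-15.7, 3.7, 39.1]
opening: 0.004
```

Key bottomed (tip at 48 mm). I'll ease by 1 mm, hold, then release.

Request:
move_arm(
  moves=[
    {"gripper": 0, "x": 0, "y": 0, "z": -0.1, "roll": 0},
    {"gripper": 0, "x": 0, "y": 0, "z": 0, "roll": 0},
    {"gripper": 0, "x": 0, "y": 0, "z": 0, "roll": 0},
  ],
)

```text
time_s: 12.38
eef_pos: [0.5136, -0.0603, 0.2213]
eef_rot: [0.0, 0.994, -0.108, 0.0]
wrist_force: [-6.5, 1.3, 18.3]
opening: -0.005
```

Request:
move_arm(
  moves=[
    {"gripper": 0, "x": 0, "y": 0, "z": -0.4, "roll": 0},
    {"gripper": 0, "x": 0, "y": 0, "z": -1, "roll": 0},
    {"gripper": 0, "x": 0, "y": 0, "z": -1.5, "roll": 0},
    {"gripper": 0, "x": 0, "y": 0, "z": -2.5, "roll": 0},
    {"gripper": 0, "x": 0, "y": 0, "z": -4, "roll": 0},
  ],
)

```text
time_s: 13.0
eef_pos: [0.5127, -0.0601, 0.314]
eef_rot: [-0.0, 0.994, -0.109, -0.001]
wrist_force: [0.2, 0.1, -0.5]
opening: 0.001
```

Request:
move_arm(
  moves=[
    {"gripper": 0, "x": -2, "y": 0, "z": -4, "roll": 0},
    {"gripper": 0, "x": -4, "y": 0, "z": -2, "roll": 0},
    {"gripper": 0, "x": -3, "y": 0, "z": -1, "roll": 0},
    {"gripper": 0, "x": 0, "y": 0, "z": 0, "roll": 0},
    {"gripper": 0, "x": 0, "y": 0, "z": 0, "roll": 0},
  ],
)

```text
time_s: 13.62
eef_pos: [0.4257, -0.0409, 0.3841]
eef_rot: [0.0, 0.994, -0.109, 0.001]
wrist_force: [0.2, -0.3, 0.0]
opening: -0.003
```

Request:
move_arm(
  moves=[
    {"gripper": 0, "x": 0, "y": 0, "z": 0, "roll": 0},
    {"gripper": 0, "x": 0, "y": 0, "z": 0, "roll": 0},
    {"gripper": 0, "x": 0, "y": 0, "z": 0, "roll": 0},
  ],
)

```text
time_s: 14.0
eef_pos: [0.4256, -0.0409, 0.3833]
eef_rot: [-0.0, 0.994, -0.108, -0.0]
wrist_force: [-0.5, -0.1, -0.4]
opening: 0.006
```

```bash
python3 st.py w9; python3 - <<'E'
from h import *
import cv2
c=save("scene","pics/s2.png")
E
```

```text
14.0 tcp reader [-0.1706 -0.0495] tipz 0.21032650408096115 yaw -12.457317960997692 [-0.5 -0.1 -0.4]
red 836 [432.  220.3] [-0.0815 -0.0494] [[-0.0952, -0.0363], [-0.0701, -0.0362], [-0.0675, -0.0624], [-0.0932, -0.0624]]
green 3898 [605.9  62.5] [-0.0001  0.0594] [[-0.0257, 0.0772], [0.0152, 0.0773], [0.024, 0.0418], [-0.0187, 0.0418]]
```

View pics/w9.png

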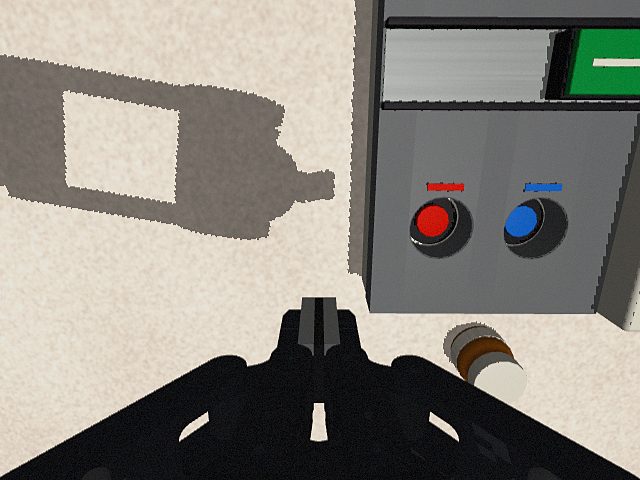

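The red key is up again, level with the blue, and the cassette tail is well down the channel. One last numeric check from the top camera, then hand in.

```bash
python3 - <<'E'
from h import *
c=save("top","pics/t2.png"); p=np.load("p.npy")
for nm,lo,hi,z in(("green",50,80,.099),("orange",8,20,.129)):
    for a,ce,r in blobs(c,lo,hi,100,(270,140,410,290)): print(nm,a,ce.round(1),r,rd(p,toworld(c,ce,z)).round(4))
cv2.imwrite("pics/t2c.png",cv2.resize(c["img"][135:290,265:415,::-1],None,fx=3.8,fy=3.8,interpolation=cv2.INTER_CUBIC))
E
```

```text
green 421 [314.1 200. ] ((314.1588134765625, 200.0352783203125), (16.161319732666016, 29.50254249572754), 12.528807640075684) [0.0157 0.0601]
orange 480 [334.8 166.6] ((334.7452697753906, 166.64149475097656), (16.895347595214844, 30.494041442871094), 15.945394515991211) [0.093  0.0307]
```

View pics/t2c.png

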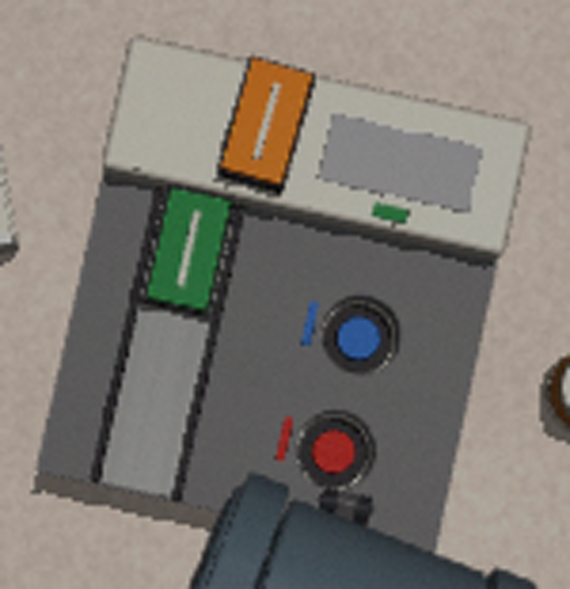

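The cassette is home, at x +15.7 and y +60.1 mm, touching the hood. The spare hasn't moved, and the red key is up.

```bash
python3 -c "
from bench import ctrl
print(ctrl.hand_in())"
```

```text
the job is handed in; nothing more can be done
None
```

The job is handed in: the green cassette is home against the hood, and the red key was pressed down once, held and let up.

- **Cassette:** I slid it about 71 mm along its channel with shut fingertips until it met a firm stop, with about 9 N at the wrist. The last top view puts its centre at reader x +15.7, y +60.1 mm; fully home is +15, +60.
- **Red key:** it bottomed with the fingertips about 48 mm above the bench, which is the fully-down height. I held it about 0.4–0.5 s. It was back up in the last wrist and top views.
- **Other objects:** the blue key was not touched and the spare has not moved. The jar and rack looked undisturbed where they came into view; I did not recheck the others.
- **At hand-in:** the arm was clear of everything, with about 14 s used.

**Checks that were off:**
- The press force briefly reached about 39 N upward at the wrist, with 16 N sideways, so I eased it to 18 N for the hold. That was fingertip contact, and well under the 120 N wrist limit.
- The top and wrist cameras disagreed by about 3 mm along the reader's x axis. I took a position between them and corrected it with close-up wrist views.
- My first move calls were refused because they left out some of the five values per row. Nothing moved.

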